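# Fit the bench pin into its holder

## Task

Get the carver's bench ready for work: slide the notched wooden bench pin, plain end first, into the steel holder bolted to the bench, until it is fully home against the stop and its notched end sticks out. Leave the similar board without a notch lying where it is.

Things in the scene. Friction and masses are not known exactly. Their poses are not given: they have to be found in the camera images.
- bench_pin: Loose flat slab of pale wood, 180 (x) x 54 (y) x 18 mm, 0.12 kg, V notch 40 deep in its +x end. Origin: centre of underside; tail at x = -90, notch tips +90, solid to +50. Lies notch away from the robot (within 25 deg), left or right of the holder; may have swapped sides with plain_board. Gripped from above across its width at x = +32, the fingers clear the holder when it is home.
- pin_tail (a point): Middle of the plain tail end face of the bench pin (x = -90 mm, 9 mm above its underside).
- holder: Fixed steel slot 32 mm high, 128 wide over its flanges; bench top is the floor. Origin: on the bench, middle of the stop's face; +x out of the mouth, away from the robot (within 15 deg). Slot 60 wide, 24 high, 70 deep; mouth at x = 70, cheeks flare to 82 wide at x = 84; roof over x = 25-70, open above nearer the stop. Home: pin origin at x = 90, y = 0, x axes parallel.
- plain_board: Bystander to leave alone: a loose board of the same pale wood and size (180 x 54 x 18 mm, x along its length), no notch, on the other side of the holder. Origin: centre of its underside.
Not all that is in view belongs to the job. Leave any pink look-alike of the bench_pin alone. Of the things shaped like the holder, the steel one is meant.

How it is judged:
By the outcome, as a careful person would: the job done as asked, in the order asked, and still so for the second after the job is handed in, with the robot touching nothing.
It also fails if it takes over 38 s, if anything falls off the work surface, if the arm or the gripper's body presses on something with over 40 N, if the wrist force passes 120 N, or if a joint passes its speed limit or range.

## Robot

A 6-joint arm with a two-finger parallel gripper is mounted at the origin on the work surface. World frame = base frame: x ahead of the robot, y to its left, z up, the work surface at z = 0. Lengths are in mm, angles in degrees, forces in N, time in s.
With the tool pointing down it reaches from about 325 to 925 mm from the base axis. Payload 3.1 kg.
Tool frame: the origin (TCP) lies at the very end of the fingers, on their centre line; the grasp point (between the pads) lies grasp_offset behind it (grasp_offset is the distance from the TCP to the grasp point, in mm); z points along the fingers, y is the line along which they close (so a half turn about z gives the same grasp; the last joint's range is limited). The gripper opens to 85 mm and grips with 20 to 120 N. Pads are 22 mm wide; open, the fingers measure 114 mm over their backs; the gripper's body (76 mm by 85 mm) begins 54 mm behind the grasp point. The pads swing forward as they close: fully open they stand 13 mm farther back than shut.
Start: joints at [-77.132, 12.427, 92.441, -0, 75.132, -6.429], TCP at [206.564, -589.89, 231.3] pointing down, gripper open.
Joint ranges: [-157.48, 157.48], [-44.54, 120.13], [17.64, 146.25], [-64.5, 244.5], [7.68, 150.69], [-147.95, 147.95]. Speed limits (degrees/s): [159.86, 159.86, 180, 180, 180, 180].

## Interface

Orientations are given as [roll, pitch, yaw] about the fixed x, y, z axes, in that order (R = Rz(yaw) Ry(pitch) Rx(roll)).
In Python, from station import * gives the robot as it stands. Calls block until the motion is done:
- goto(position, orientation): joint-space move of the TCP to a pose.
- move_l(position, attitude=None, speed=150): straight line of the TCP; attitude=None keeps the orientation; speed is the mean speed in mm/s.
- move_j(angles): joint-space move.
- grip(opening, squeeze=None): finger opening in mm; squeeze is the grip in N (None keeps the last); returns when the fingers have stopped.
- wait(seconds).
- solve_ik(position, orientation): joint angles nearest the present ones, or None.
- get_obs(): the state.
- get_image(name): name is "side" or "top" or "wrist"; returns the picture (384x512x3 uint8, red, green, blue); there is no depth.
- get_calibration(name): a dict with "fx", "fy", "cx", "cy" (pixels), "R" (3x3) and "t" (3): a world point X has camera coordinates R X + t; the wrist camera has in their place "mount" (4x4, takes a point from camera to tool coordinates, whose origin is the TCP and whose axes are the flange's). Camera axes: x right, y down, z forward; pixel columns grow to the right and rows downward; lengths in mm; the calibration is good to about 2 mm. The wrist camera is an equidistant fisheye: a pixel r from the principal point sees the ray r / f radians off the axis. A picture is of the moment at which its call begins: read the wrist's pose just before it. get_calibration takes no time and is no camera call.
A pose or a line that the arm cannot do raises Unreachable and nothing moves.
- sign_off(): hands the job in; it is judged then, once.
Trained networks look in the newest picture that a camera, given by its name, has taken for a name from the list of things; names that differ only in an ending like _2 or _b are one class to them, and where a whole thing is asked for, a point or a joint stands for the part that bears it (a point fixed in the world has none). Each returns a list of dicts, best first, with "score" (0 to 1); they miss things now and then, are a little off and sometimes report something else, mostly with a low value. They report only what shows in the picture. A call takes as long as a camera call. They do not tell look-alikes from the thing itself.
- spot_in(name, camera): "extent" ([centre column, centre row, width, height] in pixels, round what is visible of it).
- regions_of(name, camera): "region" (384x512 bool, what is visible of it) and "extent" ([centre column, centre row, width, height] in pixels, round what is visible of it).
The state is a dict: "t": time; "joint_pos": joint angles; "qvel": joint speeds; "effort": joint torques, N m; "tcp_pos": TCP position; "ee_rot": TCP orientation; "wrist_force": force on the tool from outside, world axes, zero at the start; "moment": the same for the moment, N m; "grip_width": finger opening in mm; "grip_force": force on a finger pad.
Only numpy, scipy, OpenCV 4.12 (cv2) and the standard library are available. Lean on these libraries where they do the work, as an engineer would, in place of code of your own. Each camera call takes 0.05 s, during which the arm holds its last target. There are 200 camera calls.

## Working session

There is one attempt and no reset: what is moved stays moved. The work goes in short steps, each a Python script; the robot and the scene stay as the last script left them, time stands still between calls to the robot, and variables do not carry over. Pictures are saved under pics/ and viewed, at most 10 in all, crops included, and the job is handed in when it is done.

```bash
mkdir -p pics; ls; python3 - <<'E'
from station import *
import cv2,numpy as np
o=get_obs();print(o['t'],o['tcp_pos'],o['ee_rot'],o['grip_width'],o.get('grasp_offset'))
try: print(grasp_offset)
except Exception as e: print(e)
ims=[]
for c in("top","side"):
    im=get_image(c);cv2.imwrite(f"pics/{c}0.png",im[...,::-1]);ims.append(im)
    k=get_calibration(c);print(c,k['fx'],k['cx'],k['cy'],np.round(k['R'],4).tolist(),np.round(k['t'],1))
    for n in("bench_pin","holder","plain_board"):
        for d in regions_of(n,c):
            m=d['region'].astype(np.uint8);print(n,round(d['score'],2),np.round(d['extent'],1),m.sum(),cv2.minAreaRect(cv2.findNonZero(m)), 'rgb',im[d['region']].mean(0).round())
print(get_calibration("wrist"))
cv2.imwrite("pics/both0.png",cv2.resize(np.vstack(ims),(800//2*1,600))[...,::-1])
E
```

```text
pics
0.0 [ 206.37432654 -589.08405345  229.97134115] [-1.79864846e+02 -1.74257604e-02  1.92959751e+01] 85.08240118759845 None
18.700000000000003
top 483.88284067229824 249.7189580538628 197.4632434914986 [[-0.0142, -0.9997, 0.0176], [-0.9971, 0.0128, -0.0751], [0.0748, -0.0186, -0.997]] [ -78.8  435.3 1508.2]
bench_pin 0.89 [321.  164.7  35.8  58.2] 908 ((319.38275146484375, 163.8102569580078), (17.802080154418945, 56.78179931640625), 22.442750930786133) rgb [175. 132.  79.]
bench_pin 0.84 [375.6 188.7  57.3  16.7] 903 ((374.6615905761719, 187.5704345703125), (17.502092361450195, 56.868656158447266), 86.98721313476562) rgb [188. 113. 130.]
holder 0.93 [156.1 228.9  42.1  37.6] 984 ((155.50953674316406, 231.61160278320312), (40.59624481201172, 31.819805145263672), 16.927513122558594) rgb [168.  50.  37.]
holder 0.76 [211.6 216.4  40.1  34.1] 920 ((210.55599975585938, 214.1920166015625), (40.696441650390625, 30.4105281829834), 10.304845809936523) rgb [164. 156. 150.]
plain_board 0.73 [124.7 166.2  29.4  60.6] 1056 ((123.14607238769531, 166.96627807617188), (58.9131965637207, 19.6377315
[... 802 characters left out ...]
5.67457962036133, 27.290231704711914), 9.462322235107422) rgb [165.  44.  41.]
plain_board 0.88 [266.4 140.5  60.1  18.6] 684 ((265.1212158203125, 139.79981994628906), (13.362637519836426, 53.9898567199707), 81.38435363769531) rgb [193. 164. 121.]
{'fx': 297.3186396354542, 'fy': 297.3186396354542, 'cx': 257.4067420890893, 'cy': 200.76832956822605, 'mount': array([[ 2.46006799e-04, -9.56499092e-01, -2.91735199e-01,
         7.40071247e+01],
       [ 9.99999845e-01,  8.93491346e-05,  5.50308621e-04,
         4.50199914e-02],
       [-5.00303409e-04, -2.91735289e-01,  9.56498965e-01,
        -1.42505444e+02],
       [ 0.00000000e+00,  0.00000000e+00,  0.00000000e+00,
         1.00000000e+00]])}
```

```bash
python3 - <<'E'
import cv2
a=cv2.imread("pics/top0.png")[120:270,90:420]
cv2.imwrite("pics/crop0.png",cv2.resize(a,(792,360),interpolation=cv2.INTER_CUBIC))
E
```

```text
(no output)
```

View pics/crop0.png

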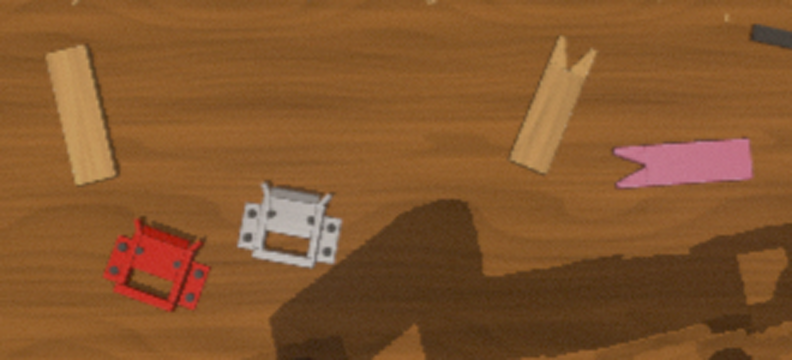

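View pics/side0.png

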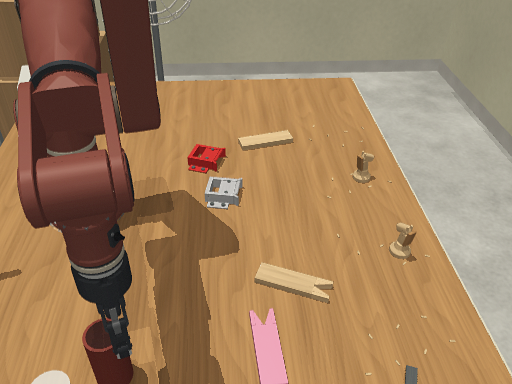

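The wanted pin is the pale notched slab at top px (320,164); pink at (376,189) is the look-alike, and (124,166) is the plain board with no notch. The steel holder is the grey one at (211,216), and the red one at (156,229) is a decoy. The crop confirms all of this. Next I take wrist views from close by.

```bash
cat > h.py <<'E'
from station import *
import cv2,numpy as np
from scipy.spatial.transform import Rotation as Ro
from scipy.optimize import least_squares
KW=get_calibration("wrist")
def wpose():
    o=get_obs();T=np.eye(4);T[:3,:3]=Ro.from_euler('xyz',o['ee_rot'],degrees=True).as_matrix();T[:3,3]=o['tcp_pos']
    return T@KW['mount']
def proj_w(T,X):
    c=(np.atleast_2d(X)-T[:3,3])@T[:3,:3]
    rr=np.hypot(c[:,0],c[:,1]);th=np.arctan2(rr,c[:,2]);s=KW['fx']*th/rr
    return np.c_[KW['cx']+s*c[:,0],KW['cy']+s*c[:,1]]
def ray_w(T,uv):
    uv=np.atleast_2d(np.asarray(uv,float));d=(uv-[KW['cx'],KW['cy']]);r=np.linalg.norm(d,axis=1)+1e-9;th=r/KW['fx']
    v=np.c_[np.sin(th)[:,None]*d/r[:,None],np.cos(th)]
    return T[:3,3],v@T[:3,:3].T
def ray_f(cam,uv):
    k=get_calibration(cam);uv=np.atleast_2d(np.asarray(uv,float))
    v=np.c_[(uv-[k['cx'],k['cy']])/[k['fx'],k['fy']],np.ones(len(uv))]
    return -k['R'].T@k['t'],v@k['R']
def plane(o,d,z): return o+d*((z-o[2])/d[:,2])[:,None]
def tri(rays):
    A=0;b=0
    for o,d in rays:
        d=np.ravel(d)/np.linalg.norm(d);P=np.eye(3)-np.outer(d,d);A=A+P;b=b+P@o
    return np.linalg.solve(A,b)
E
python3 - <<'E'
from h import *
for n,u in dict(pin=[319.9,163.9],notch=[331,137],tail=[308.5,190],hold=[211,216],holdmouth=[214,199],holdstop=[208,231],pink=[375,188],board=[124,167]).items(): print(n,plane(*ray_f("top",u),18)[0].round())
print('tri pin',tri([ray_f("top",[319.4,163.8]),ray_f("side",[290,281])]).round(),'hold',tri([ray_f("top",[211,215]),ray_f("side",[223.8,190])]).round())
E
```

```text
pin [ 538. -309.   18.]
notch [ 624. -347.   18.]
tail [ 455. -271.   18.]
hold [377.  38.  18.]
holdmouth [431.  28.  18.]
holdstop [331.  47.  18.]
pink [ 459. -482.   18.]
board [536. 310.  18.]
tri pin [ 536. -308.   12.] hold [384.  38.  19.]
```

```bash
python3 - <<'E'
from h import *
import pickle
y=-24;c,s=np.cos(np.radians(y)),np.sin(np.radians(y))
V=[]
def shot(n,p,yaw):
    goto(p,[180,0,yaw]);T=wpose();im=get_image("wrist");r=regions_of(n,"wrist");V.append((n,T,im,r))
    print(get_obs()['t'],[(round(d['score'],2),np.round(d['extent']),int(d['region'].sum())) for d in r])
pc=np.array([538,-309])
for off,lat in((-110,45),(-110,-45)):
    shot("bench_pin",[*(pc+off*np.array([c,s])+lat*np.array([-s,c])),130],y)
for p in([350,-80,140],[450,-70,140]): shot("holder",p,80)
pickle.dump(V,open("V.pkl","wb"))
cv2.imwrite("pics/w4.png",cv2.resize(np.vstack([np.hstack([V[0][2],V[1][2]]),np.hstack([V[2][2],V[3][2]])]),(800,600),interpolation=cv2.INTER_AREA)[...,::-1])
E
```

```text
2.1667 [(0.87, array([456., 105., 113., 101.]), 5409), (0.79, array([306.,  86.,  66., 173.]), 10586)]
2.7167 [(0.69, array([396.,  88., 170., 111.]), 8345), (0.65, array([203.,  89.,  66., 174.]), 10564)]
4.1333 [(0.94, array([273.,  64., 116., 128.]), 11000)]
4.7167 [(0.95, array([87.,  7., 48., 14.]), 576), (0.71, array([168.,  92., 110., 130.]), 10922)]
```

View pics/w4.png

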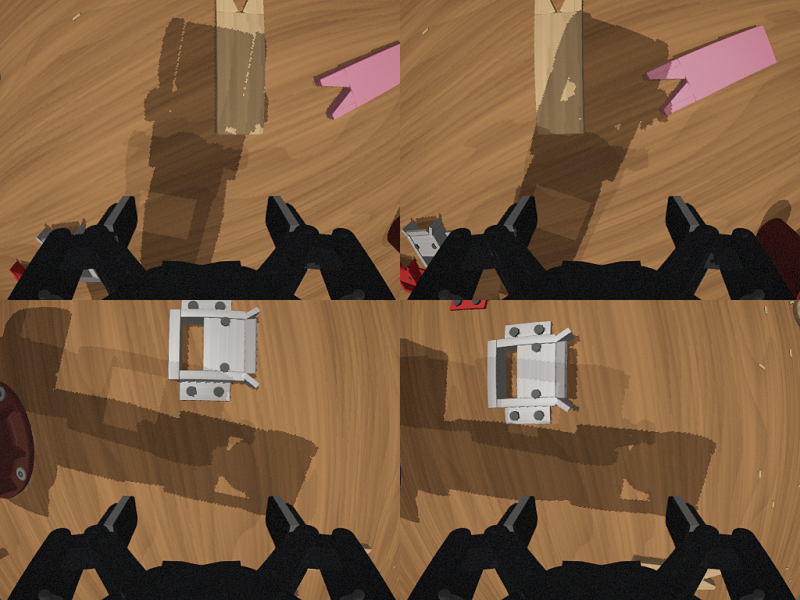

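The four tiles show: the pin with its tail edge at tile-1 px (216–265,133) and tile-2 px (536–583,133), notch at the top, and the steel holder whole with its mouth to the right in tiles 3 and 4. I fit the pin from its silhouette and enlarge the holder to pick its corners.

```bash
cat > fit.py <<'E'
from h import *
def boxpts(p,h=18,x0=-90,x1=90,w=27):
    x,y,a,z=p;c,s=np.cos(a),np.sin(a)
    return np.array([[x+c*u-s*v,y+s*u+c*v,z+k] for u in np.linspace(x0,x1,7) for v in(-w,w) for k in(0,h)])
def fit_pin(views,p0):
    cs=[]
    for T,m in views:
        k=cv2.findContours(m.astype(np.uint8),cv2.RETR_EXTERNAL,cv2.CHAIN_APPROX_NONE)[0]
        k=max(k,key=cv2.contourArea)[:,0].astype(float)
        k=k[(k[:,1]>3)&(k[:,0]>3)&(k[:,0]<508)&(k[:,1]<380)]
        W=plane(*ray_w(T,k),18)[:,:2]-p0[:2];xl=W@[np.cos(p0[2]),np.sin(p0[2])]
        cs.append((T,k[xl<40]))
    def res(p):
        r=[]
        for T,k in cs:
            H=cv2.convexHull(proj_w(T,boxpts(p)).astype(np.float32))
            r+=[cv2.pointPolygonTest(H,(float(a),float(b)),True)-.5 for a,b in k]
        return np.array(r)
    s=least_squares(res,p0,x_scale=[1,1,.01,1],diff_step=1e-4,loss='soft_l1')
    return s.x,np.sqrt(np.mean(res(s.x)**2)),len(res(s.x))
E
python3 - <<'E'
from fit import *
import pickle
V=pickle.load(open("V.pkl","rb"))
v=[(V[i][1],V[i][3][1]['region']) for i in(0,1)]
print([V[i][2][V[i][3][1]['region']].mean(0).round() for i in (0,1)])
for vv in(v,v[:1],v[1:]):
    p,r,n=fit_pin(vv,np.array([538,-309,np.radians(-24),0]));print(p.round(2),np.degrees(p[2]).round(2),r.round(2),n)
a=V[2][2][0:140,200:340];b=V[3][2][20:160,100:240]
cv2.imwrite("pics/hold.png",cv2.resize(np.hstack([b,a])[...,::-1],(800,400),interpolation=cv2.INTER_CUBIC))
E
```

```text
[array([147., 121.,  88.]), array([153., 127.,  92.])]
[ 5.4137e+02 -3.0972e+02 -4.1000e-01  0.0000e+00] -23.46 0.69 680
[ 5.4118e+02 -3.0982e+02 -4.1000e-01  0.0000e+00] -23.64 0.65 340
[ 5.4154e+02 -3.0963e+02 -4.1000e-01  0.0000e+00] -23.31 0.7 340
```

View pics/hold.png

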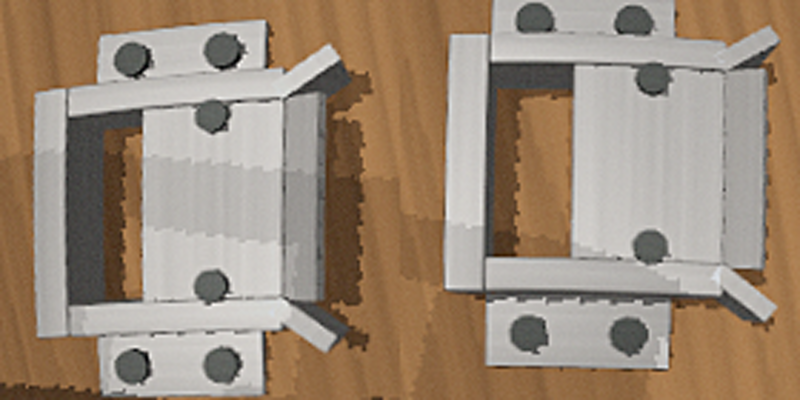

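```bash
python3 - <<'E'
from fit import *
import pickle
V=pickle.load(open("V.pkl","rb"))
v=[(V[i][1],V[i][3][1]['region']) for i in(0,1)]
p,r,n=fit_pin(v,np.array([541,-309,np.radians(-24),5.]));print(p.round(2),np.degrees(p[2]).round(2),r.round(2))
s=800/280
M=np.array([[0,30],[0,-30],[25,30],[25,-30],[70,30],[70,-30]])
L=np.array([[70,115],[68,303],[143,107],[143,300],[284,98],[284,300]])/s+[100,20]
R=(np.array([[489,64],[488,258],[572,66],[573,258],[722,67],[722,263]])-[400,0])/s+[200,0]
P=[tri([ray_w(V[3][1],a),ray_w(V[2][1],b)]) for a,b in zip(L,R)];print(np.round(P,1))
def mod(q):
    c,si=np.cos(q[2]),np.sin(q[2]);return np.c_[q[0]+c*M[:,0]-si*M[:,1],q[1]+si*M[:,0]+c*M[:,1],np.full(6,q[3])]
def fit(vs):
    f=lambda q:np.concatenate([(proj_w(T,mod(q))-u).ravel() for T,u in vs])
    o=least_squares(f,[337,45,-.18,30],x_scale=[1,1,.01,1]);return o.x.round(3),np.degrees(o.x[2]).round(2),f(o.x).reshape(-1,2).round(1).tolist()
for vs in([(V[3][1],L),(V[2][1],R)],[(V[3][1],L)],[(V[2][1],R)]): print(fit(vs))
E
```

```text
[ 5.4119e+02 -3.0963e+02 -4.1000e-01 -1.1000e+00] -23.46 0.67
[[355.5  76.1  28. ]
 [345.2  16.1  32.7]
 [379.7  71.5  26.4]
 [369.4  11.4  30.3]
 [423.9  63.2  28.8]
 [412.9   2.5  29.4]]
(array([ 3.49944e+02,  4.57790e+01, -1.87000e-01,  2.95220e+01]), np.float64(-10.73), [[-0.4, 1.0], [0.9, 0.5], [-0.5, 0.7], [-0.2, 0.1], [0.2, 0.0], [-0.1, -1.7], [-0.1, -0.0], [-0.8, -0.5], [0.5, -0.8], [-0.7, -0.4], [1.0, 1.5], [0.4, -0.2]])
(array([ 3.50662e+02,  4.60040e+01, -2.01000e-01,  3.14370e+01]), np.float64(-11.51), [[-0.3, 0.1], [0.2, 0.2], [-0.1, 0.3], [-0.7, 0.1], [1.0, 0.2], [-0.3, -0.9]])
(array([ 3.49882e+02,  4.54710e+01, -1.75000e-01,  2.86740e+01]), np.float64(-10.02), [[-0.5, 0.6], [-0.3, -0.0], [0.1, -0.5], [-0.3, -0.3], [0.4, 1.1], [0.6, -0.8]])
```

```bash
python3 - <<'E'
from h import *
a=np.radians(-23.46);g=np.array([541.2,-309.6])+32*np.array([np.cos(a),np.sin(a)])
goto([*g,70],[180,0,-23.46])
move_l([*g,0],speed=120)
o=get_obs();print(o['t'],o['tcp_pos'].round(1),o['wrist_force'].round(1))
grip(40,45)
o=get_obs();print(o['t'],o['grip_width'],o['grip_force'],o['wrist_force'].round(1))
move_l([*g,60],speed=120)
h=np.array([350,45.8]);b=np.radians(-10.73);e=np.array([np.cos(b),np.sin(b)])
goto([*(h+e*(32+200)),60],[180,0,-10.73])
move_l([*(h+e*(32+200)),12],speed=100)
o=get_obs();print(o['t'],o['tcp_pos'].round(1),o['ee_rot'].round(2),o['grip_width'],o['wrist_force'].round(1))
cv2.imwrite("pics/t1.png",cv2.resize(get_image("top")[150:270,150:310],(800,600),interpolation=cv2.INTER_CUBIC)[...,::-1])
im=get_image("side");cv2.imwrite("pics/s1.png",cv2.resize(im[130:280,150:350],(800,600),interpolation=cv2.INTER_CUBIC)[...,::-1])
cv2.imwrite("pics/w1.png",get_image("wrist")[...,::-1])
E
```

```text
6.7917 [ 5.710e+02 -3.225e+02  4.000e-01] [ 0.2 -0.6  0.2]
7.1917 52.5068726325529 49.74934458732605 [-0.8 -0.4  3.7]
9.7083 [578.    2.3  11.8] [ 1.800e+02  2.000e-02 -1.076e+01] 52.8320908755942 [ 0.4 -0.5 -1. ]
```

View pics/s1.png

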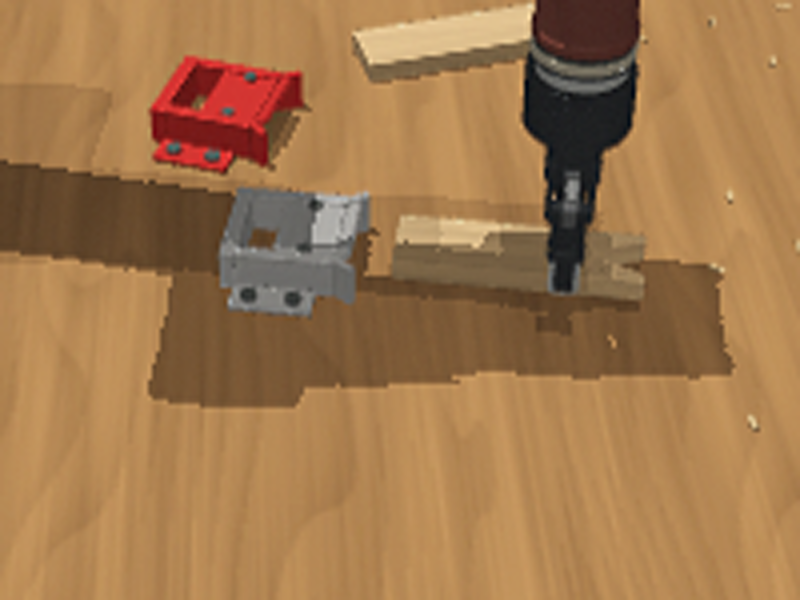

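View pics/t1.png

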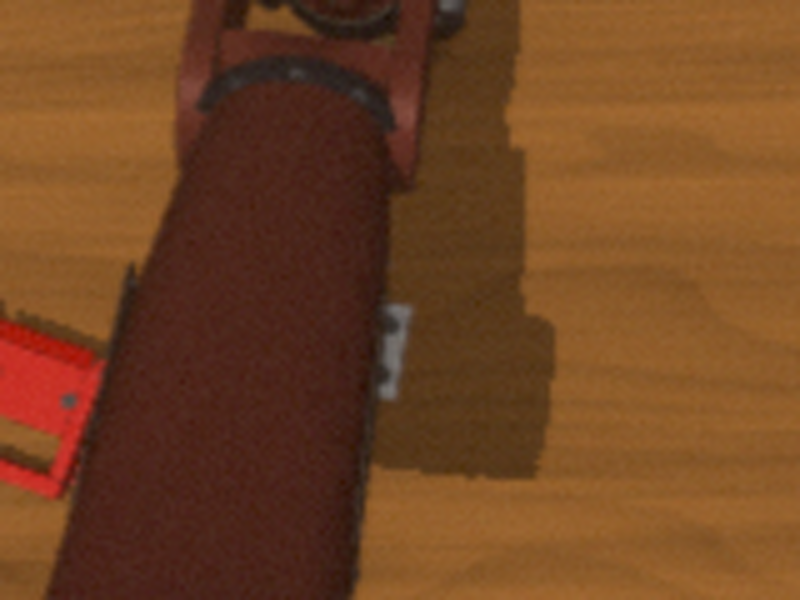

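The side crop shows the pin held level, its tail (395,250) facing the steel mouth (360,240). The top view is blocked by the arm. Next I lower it and insert in steps, watching the forces.

```bash
python3 - <<'E'
from h import *
h=np.array([350,45.8]);b=np.radians(-10.73);e=np.array([np.cos(b),np.sin(b)]);n=np.array([-e[1],e[0]])
move_l([*(h+e*232),2.4],speed=60)
f0=get_obs()['wrist_force'];print(f0.round(1))
xs=list(range(195,95,-15))+[96,93,91]+[90,89,88,87,86,85]
for x in xs:
    move_l([*(h+e*(x+32)),2.4],speed=60)
    o=get_obs();f=o['wrist_force']-f0;fx,fy=f[:2]@e,f[:2]@n
    p=(o['tcp_pos'][:2]-h)
    print(x,round(o['t'],2),'F',fx.round(1),fy.round(1),f[2].round(1),'pos',(p@e-32).round(1),(p@n).round(1),o['tcp_pos'][2].round(1),'M',o['moment'].round(2))
    if abs(fy)>12 or abs(f[2])>15 or (fx>12): break
im=get_image("side");cv2.imwrite("pics/s2.png",cv2.resize(im[130:280,150:350],(800,600),interpolation=cv2.INTER_CUBIC)[...,::-1])
E
```

```text
[ 0.5 -0.5 -2. ]
195 10.42 F -0.4 1.2 0.8 pos 194.3 0.0 2.2 M [-0.07 -0.07 -0.02]
180 10.82 F -0.4 0.7 0.5 pos 179.3 0.0 2.3 M [ 0.01 -0.07  0.  ]
165 11.22 F -0.3 0.3 -0.1 pos 164.4 0.0 2.2 M [ 0.   -0.07  0.01]
150 11.62 F -0.2 0.5 0.6 pos 149.4 0.0 2.2 M [-0.05 -0.01 -0.04]
135 12.02 F -1.5 0.4 0.0 pos 134.4 0.0 2.2 M [-0.03 -0.08  0.01]
120 12.42 F -0.2 0.4 0.1 pos 119.4 0.0 2.2 M [-0.02 -0.09  0.02]
105 12.82 F -0.4 0.6 0.4 pos 104.4 0.0 2.3 M [-0.01 -0.1  -0.01]
96 13.12 F -0.7 0.5 0.8 pos 95.3 -0.0 2.2 M [ 0.01 -0.05 -0.04]
93 13.37 F -0.5 -0.4 0.6 pos 92.9 -0.0 2.4 M [-0.07 -0.08 -0.04]
91 13.62 F -0.1 0.5 -0.4 pos 90.9 -0.0 2.3 M [-0.01 -0.02  0.01]
90 13.87 F 0.2 0.8 0.2 pos 90.1 -0.0 2.5 M [ 0.   -0.04  0.01]
89 14.12 F 1.0 0.2 0.0 pos 90.1 -0.0 2.8 M [-0.18 -0.49 -0.03]
88 14.37 F 5.1 0.0 -0.1 pos 90.1 0.0 3.2 M [-0.22 -0.88 -0.01]
87 14.62 F 5.4 -1.1 -0.5 pos 90.1 0.0 3.6 M [-0.36 -1.1  -0.09]
86 14.87 F 7.1 -1.1 0.1 pos 90.1 0.0 3.9 M [-0.43 -1.3  -0.03]
85 15.12 F 7.4 -0.5 0.9 pos 90.1 0.0 4.3 M [-0.47 -1.51 -0.07]
```

Contact at x = 90.1 with free entry, so it's against the stop. I lower the pin onto the bench while still pressing, release, back off and check.

```bash
python3 - <<'E'
from h import *
import pickle
h=np.array([350,45.8]);b=np.radians(-10.73);e=np.array([np.cos(b),np.sin(b)]);n=np.array([-e[1],e[0]])
move_l([*(h+e*(87+32)),0.3],speed=40)
o=get_obs();print(o['tcp_pos'].round(1),((o['tcp_pos'][:2]-h)@e-32).round(1),o['wrist_force'].round(1))
grip(80);wait(.3)
o=get_obs();print(o['t'],o['grip_width'],o['wrist_force'].round(1))
move_l([*o['tcp_pos'][:2],120],speed=150)
V=[]
for p in([440,-90,150],[480,-75,150]):
    goto(p,[180,0,80]);V.append((wpose(),get_image("wrist"),regions_of("bench_pin","wrist")))
    print(get_obs()['t'],[(round(d['score'],2),np.round(d['extent'])) for d in V[-1][2]])
pickle.dump(V,open("V2.pkl","wb"))
im=V[0][1][0:225,100:400];cv2.imwrite("pics/w5.png",cv2.resize(im,(800,600),interpolation=cv2.INTER_CUBIC)[...,::-1])
E
```

```text
[470.   23.1   1.6] 90.1 [ 6.8 -2.2 -0.8]
16.1 80.07193476016633 [ 0.6 -0.   1.3]
18.7667 [(0.73, array([235.,  71., 196.,  63.]))]
19.1583 [(0.71, array([195.,  94., 184.,  64.]))]
```

View pics/w5.png

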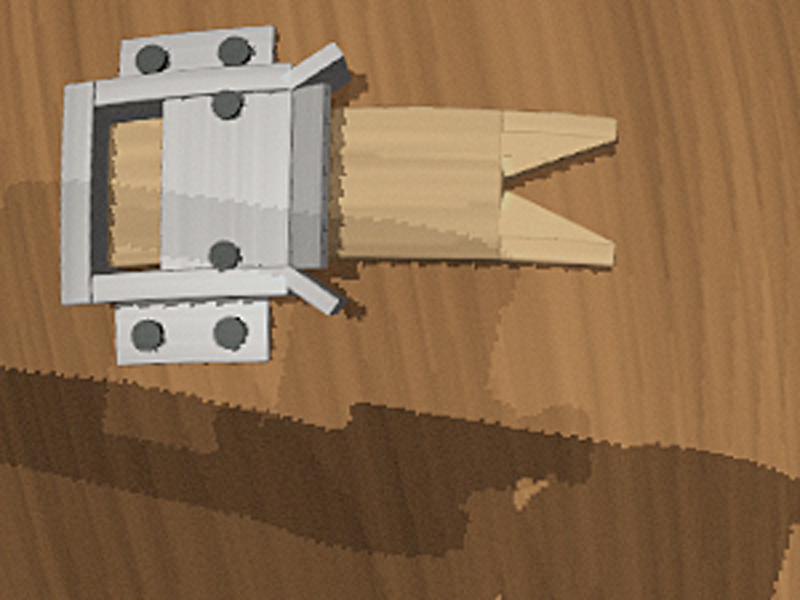

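The pin is in the steel slot: tail edge at crop px (111,193) just behind the stop, notch tips at (615,125) and (612,255). Measuring any gap.

```bash
python3 - <<'E'
from h import *
import pickle
V=pickle.load(open("V2.pkl","rb"));T=V[0][0]
h=np.array([350,45.8]);b=np.radians(-10.73);Rm=np.array([[np.cos(b),np.sin(b)],[-np.sin(b),np.cos(b)]])
def loc(px,z): return (Rm@(plane(*ray_w(T,np.array(px)*300/800+[100,0]),z)[0][:2]-h)).round(1)
for nm,px,z in(("stop top",(93,193),32),("stop top+",(94,106),32),("stop top-",(92,274),32),("tail+",(112,121),18),("tail",(111,193),18),("tail-",(109,265),18),("tip+",(616,120),18),("tip-",(613,243),18),("tip+out",(616,118),18),("roof70",(291,180),32),("side+",(400,109),18),("side-",(400,258),18),("apex",(504,184),18)): print(nm,loc(px,z))
im=V[1][1][40:140,90:190];cv2.imwrite("pics/w6.png",cv2.resize(im,(600,600),interpolation=cv2.INTER_CUBIC)[...,::-1])
E
```

```text
stop top [ 1.2 -1.5]
stop top+ [ 0.7 30. ]
stop top- [  0.7 -29.9]
tail+ [ 2.1 27.1]
tail [ 2.3 -0. ]
tail- [  1.5 -26.4]
tip+ [179.7  25.1]
tip- [179.1 -19.5]
tip+out [179.7  25.8]
roof70 [70.5 -1.9]
side+ [105.1  25.2]
side- [105.8 -27.6]
apex [140.8  -0.9]
```

View pics/w6.png

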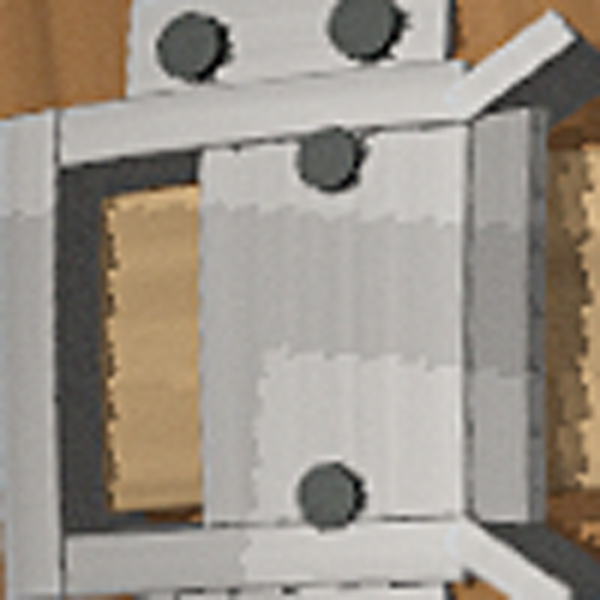

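Residual gap is about 1 mm at most, near the measuring error. I seat it with a gentle, wedge-free push on the two notch tips using the half-open fingers.

```bash
python3 - <<'E'
from h import *
h=np.array([350,45.8]);b=np.radians(-10.73);e=np.array([np.cos(b),np.sin(b)]);n=np.array([-e[1],e[0]])
A=lambda x,z:[*(h+e*x-0.3*n),z]
goto(A(225,80),[180,0,-10.73]);grip(42)
move_l(A(225,5),speed=120);f0=get_obs()['wrist_force']
for x in[205,199,196]+list(np.arange(194,181,-1.)):
    move_l(A(x,5),speed=40);o=get_obs();fx=(o['wrist_force']-f0)[:2]@e
    print(x,round(o['t'],2),fx.round(1),((o['tcp_pos'][:2]-h)@e).round(1))
    if fx>6: break
move_l(A(225,5),speed=120);move_l(A(225,100),speed=150)
goto([440,-90,150],[180,0,80])
T=wpose();im=get_image("wrist");o=get_obs();print(o['t'])
cv2.imwrite("pics/w7.png",cv2.resize(im[0:225,100:400],(800,600),interpolation=cv2.INTER_CUBIC)[...,::-1])
E
```

```text
205 22.6 -0.6 205.0
199 22.9 -1.1 198.6
196 23.15 -0.8 195.8
194.0 23.4 -0.3 193.8
193.0 23.65 -1.4 192.9
192.0 23.9 -1.2 191.9
191.0 24.15 -0.8 190.9
190.0 24.4 0.7 190.5
189.0 24.65 3.1 190.5
188.0 24.9 4.7 190.5
187.0 25.15 5.8 190.5
186.0 25.4 6.5 190.5
28.3083
```

View pics/w7.png

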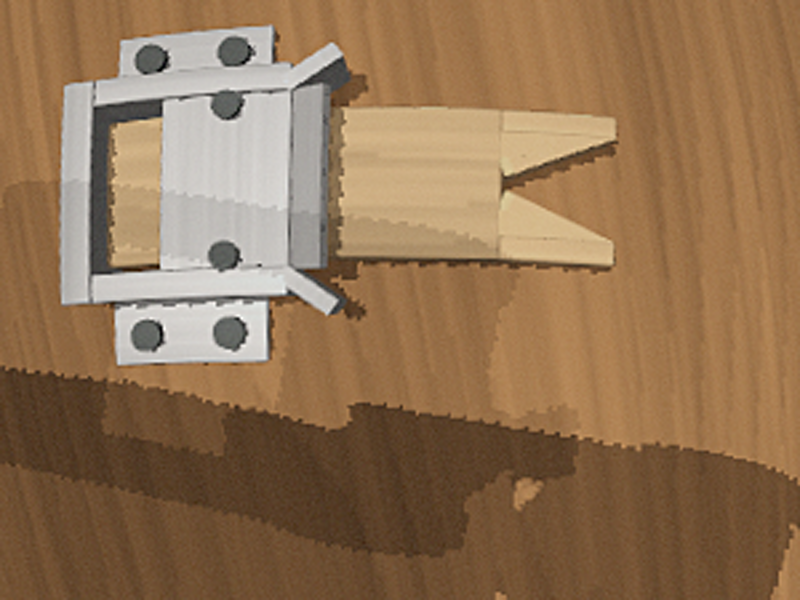

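The pin didn't move visibly under the push: tips still at (615,125) and (612,255), tail against the stop. It is hard home, and the arm is clear.

```bash
python3 -c "
from station import *
print(sign_off())"
```

```text
the job is handed in; nothing more can be done
None
```

The notched bench pin is in the steel holder, plain end first and fully home against the stop with its notched end sticking out; I never moved the plain board or the pink look-alike, and the job was handed in at about 28 s.

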